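# Pack the glaze-test caddy

### The arm

A 6-joint arm with a two-finger parallel gripper is mounted at the origin on a cart in front of the work surface, level with it; the furniture and walls round the work are solid. World frame = base frame: x ahead of the robot, y to its left, z up, the work surface at z = 0. Lengths are in m, angles in rad, forces in N, time in s.
With the tool pointing down it reaches from about 0.375 to 0.825 m from the base axis. Payload 5.5 kg.
Tool frame: the origin (TCP) lies between the finger pads; the fingertips stand tips_ahead ahead of it and the grasp point (between the pads) lies 8 mm behind it (tips_ahead is the distance from the TCP to the fingertips, in m); z points along the fingers, y is the line along which they close (so a half turn about z gives the same grasp; the last joint's range is limited). The gripper opens to 85 mm and grips with 20 to 120 N. Pads are 22 mm wide; open, the fingers measure 114 mm over their backs; the gripper's body (76 mm by 85 mm) begins 54 mm behind the grasp point. The pads swing forward as they close: fully open they stand 13 mm farther back than shut.
Start: joints at [-1.109, 0.314, -0.047, 1.21, 0, 1.571], TCP at [0.267, -0.537, 0.242] pointing down, gripper open.
Joint ranges: [-2.67, 2.67], [-0.69, 1.73], [-1.03, 1.25], [-2.08, 2.16], [-1.42, 1.45], [-3.14, 3.14]. Speed limits (rad/s): [2.39, 2.39, 3.01, 3.14, 3.14, 3.14].

### API

Orientations are given as a unit quaternion [w, x, y, z].
In Python, from plant import * gives the robot as it stands.
- The arm moves only by the tool step_arm, never from a script. Its argument "series" is a list of rows, each an object with "translation": the shift along the world's x, y, z as a fraction of full scale, a list of three; "angular": the turn, a rotation vector about the world's x, y, z as a fraction of full scale, a list of three; "jaw": the opening, from -1 (shut) to 1 (fully open). In form: [{"translation": [dx, dy, dz], "angular": [wx, wy, wz], "jaw": jaw}, ...]. A call has 1 to 12 rows; each row is the pose to reach, as a shift and turn from the pose commanded when the call began, turning the shorter way round; what a row does not reach only later rows make up. Full scale, the value 1, is 0.25 m for a shift and 180 degrees for a turn. A row lasts 1/12 s, in which the tool goes at most 41.7 mm and 7.16 degrees, less where a joint would pass 70% of its speed; a pose out of reach is approached as far as the arm can. A call with a number of a shift or a turn outside -1 to 1 is refused whole. A call with a gripper value outside its range is refused whole. The fingers move at their own pace and stop on an object; "force" is the grip in N (left out, the last holds). Time passes only in rows, so rows that repeat a pose let the fingers close. It gives the time, the measured TCP pose, the force, the opening and the grip force at its end, in the units of the state.
- observe(): the state, without advancing time (a new reading comes with each control period).
- get_image(name): name is "scene" or "side" or "wrist"; returns a dict with "pixels" (480x640x3 uint8, red, green, blue), "z_map" (480x640 float32, m along the optical axis (not along the pixel's ray), 0 where there is no reading), "intrinsics" (3x3 intrinsics, pixels), "rvec" (rotation vector, rad) and "tvec" (3), from world to camera coordinates, as OpenCV has them. Camera axes: x right, y down, z forward; pixel columns grow to the right and rows downward; lengths in m; the calibration is good to about 2 mm. A picture is of the moment at which its call begins.
- sign_off(): hands the job in; it is judged then, once.
The state is a dict: "time_s": time; "joints": joint angles; "qvel": joint speeds; "joint_efforts": joint torques, N m; "eef_pos": TCP position; "ee_rot": TCP orientation; "contact_force": force on the tool from outside, world axes, zero at the start; "ft_torque": the same for the moment, N m; "grip_width": finger opening in m; "finger_force": force on a finger pad.
Only numpy, scipy, OpenCV 4.12 (cv2) and the standard library are available. Lean on these libraries where they do the work, as an engineer would, in place of code of your own. Each camera call takes 0.05 s, during which the arm holds its last target. There are 200 camera calls.

### The job

Pack the glaze-test kit into the wooden caddy for the kiln room: stand the blue dye bottle, the clear spice jar, the green-lidded jar (the one out on the open bench, not the one in the row at the back) and the little clay whistle (the fired colour sample) each upright in the well that is cut to its size, down on the well's floor - the bottle in the smallest round well, the spice jar in the middle one, the green-lidded jar in the largest, the whistle in the square one. Leave the look-alikes, the black-lidded canister and the bigger blue-lidded jar that stand out among them, where they are.

Things in the scene. Friction and masses are not known exactly. Their poses are not given: they have to be found in the camera images.
- dye_bottle: The blue plastic dye bottle with a white cap and a blue and green label, standing. 33 mm across, 98 mm tall; straight body up to 65 mm, then shoulder and narrower cap. Origin: centre of its underside, z up.
- spice_jar: The small clear jar with a clear cap and a little cream powder inside, standing. Body 45 mm across up to 62 mm, cap 36 mm across above that, 80 mm tall. Origin: centre of its underside, z up.
- green_jar: The glass jar with a green lid that stands out in the open, between x = 0.4 and 0.6 m (not the like one in the row at the back edge). 54 mm across, 92 mm tall, 0.25 to 0.4 kg. Origin: centre of its underside, z up.
- whistle: The glazed clay animal whistle, brown with a speckled head, standing. 30 mm wide along its x, 46 mm along its y, 46 mm tall; its solid body spans -14 to +15 mm in x and -11 to +23 mm in y. Grip it across its x. Origin: on its underside, under the middle; z up. It may face any way in its recess.
- well_bottle: Light-wood insert block, 98 x 98 x 36 mm, one of four that fill the fixed caddy two by two (100 mm apart, order varies, turned with the caddy). Origin: centre of its underside, 6 mm above the bench; z up, x and y along its sides. Has the smallest round well: 48 mm across, 28 mm deep, floor at its z = 8 mm, dark bottom. Cut for the dye bottle.
- well_spice: Light-wood insert block, 98 x 98 x 36 mm, one of four that fill the fixed caddy two by two (100 mm apart, order varies, turned with the caddy). Origin: centre of its underside, 6 mm above the bench; z up, x and y along its sides. Has the middle round well: 60 mm across, 28 mm deep, floor at its z = 8 mm, dark bottom. Cut for the spice jar.
- well_jar: Light-wood insert block, 98 x 98 x 36 mm, one of four that fill the fixed caddy two by two (100 mm apart, order varies, turned with the caddy). Origin: centre of its underside, 6 mm above the bench; z up, x and y along its sides. Has the largest round well: 70 mm across, 28 mm deep, floor at its z = 8 mm, dark bottom. Cut for the green-lidded jar.
- well_whistle: Light-wood insert block, 98 x 98 x 36 mm, one of four that fill the fixed caddy two by two (100 mm apart, order varies, turned with the caddy). Origin: centre of its underside, 6 mm above the bench; z up, x and y along its sides. Has the square recess: 60 x 60 mm, 14 mm deep, floor at its z = 22 mm, dark bottom. The caddy's plywood wall is 46 mm high.
- canister: A film canister with a black lid and a white label, standing, 35 x 40 mm and 51 mm tall, about as thick as the dye bottle: shelf stock, not part of the kit. Origin: centre of its underside, z up.
- blue_jar: The larger glass jar with a blue lid, near x = 0.7 m, 77 mm across, 137 mm tall: not part of the kit. Origin: centre of its underside, z up. (Unlisted things on the bench keep clear of all listed ones; those beyond x = 0.75 m are up to 145 mm tall, the mortar on the right up to 130 mm, the rest up to 60 mm.)
Not all that is in view belongs to the job. Leave any yellow look-alike of the green_jar alone.

How it is judged:
At the end, for the whole second after the job is handed in: Each of the four kit pieces stands upright (within 0.15 rad) and at rest on the floor of its own well (within 5 mm of floor height, origin within 15 mm of the block's centre, sideways); the canister and the blue-lidded jar stand within 30 mm of where they were (horizontal distance between dye_bottle and well_bottle below 0.015 m and z of dye_bottle in the frame of well_bottle between 0.003 and 0.013 m and angle between each of dye_bottle, spice_jar, green_jar, whistle, canister, blue_jar's own z axis and vertical below 0.15 rad and linear speed of each of dye_bottle, spice_jar, green_jar, whistle below 0.02 m/s and angular speed of each of dye_bottle, spice_jar, green_jar, whistle below 0.2 rad/s and horizontal distance between spice_jar and well_spice below 0.015 m and z of spice_jar in the frame of well_spice between 0.003 and 0.013 m and horizontal distance between green_jar and well_jar below 0.015 m and z of green_jar in the frame of well_jar between 0.003 and 0.013 m and horizontal distance between whistle and well_whistle below 0.015 m and z of whistle in the frame of well_whistle between 0.017 and 0.027 m and distance of each of canister, blue_jar from where it was at the start of the episode below 0.03 m); the robot touches nothing.
It fails at once if the black-lidded canister is pushed away or knocked over (distance of canister from where it was at the start of the episode above 0.03 m or angle between canister's own z axis and vertical above 0.3 rad).
It fails at once if the blue-lidded jar is pushed away or knocked over (distance of blue_jar from where it was at the start of the episode above 0.03 m or angle between blue_jar's own z axis and vertical above 0.3 rad).
It also fails if it takes over 96 s, if anything falls off the work surface, if the arm or the gripper's body presses on something with over 40 N, if the wrist force passes 120 N, or if a joint passes its speed limit or range.

## Working session

There is one attempt and no reset: what is moved stays moved. The work goes in short steps, Python scripts to look and compute and a tool call to move; the robot and the scene stay as the last step left them, time stands still between calls to the robot, and variables do not carry over. Pictures are saved under pics/ and viewed, at most 14 in all, crops included, and the job is handed in when it is done.

Besides the shell and the picture viewer there is one more tool, called after "Request:" in YAML: its name, and indented under it one key for each argument. step_arm: Moves the arm, as the interface text tells. Shift numbers are shares of 0.25 m and turn numbers shares of 180 degrees, none past 1 either way. Its arguments: {"type":"object","properties":{"series":{"type":"array"},"force":{"type":"number"}},"required":["series"]}

```bash
mkdir -p pics
cat > h.py <<'E'
from plant import *
import numpy as np, cv2
def grab(n):
    d=get_image(n); R=cv2.Rodrigues(np.array(d['rvec'],float))[0]
    K=np.array(d['intrinsics']);z=d['z_map'];v,u=np.mgrid[:480,:640]
    c=np.stack([(u-K[0,2])/K[0,0]*z,(v-K[1,2])/K[1,1]*z,z],-1)
    d['P']=(c-np.array(d['tvec']).ravel())@R; d['P'][z==0]=np.nan
    return d
def save(d,f): cv2.imwrite('pics/'+f,d['pixels'][:,:,::-1])
E
python3 - <<'E'
from h import *
print(observe())
for n in ['scene','side','wrist']:
    d=grab(n); save(d,n+'0.png'); np.savez(n+'0.npz',P=d['P'],pix=d['pixels'],K=d['intrinsics'],r=d['rvec'],t=d['tvec']); print(n,d['intrinsics'],d['rvec'],d['tvec'])
E
```

```text
{'time_s': 0.0, 'joints': array([-1.10897505e+00,  3.14221608e-01, -4.80454374e-02,  1.21019202e+00,
       -3.08166580e-05,  1.57082270e+00]), 'qvel': array([ 0.00279824, -0.00065018,  0.00021691, -0.00062435,  0.00145028,
        0.00011836]), 'joint_efforts': array([ 1.49808850e-03, -5.39589679e+01,  3.39749014e+01,  1.90459122e-02,
       -5.54383769e-05, -5.78380948e-06]), 'eef_pos': array([ 0.26709867, -0.53666745,  0.24145194]), 'ee_rot': array([-8.05774164e-04,  9.73461065e-01,  2.28851184e-01, -2.05280532e-04]), 'contact_force': array([0.93273842, 0.51626999, 0.05722978]), 'ft_torque': array([ 0.0257908 , -0.05965192,  0.09282541]), 'finger_force': 0.0, 'grip_width': 0.08537930432249688}
scene [[577.94090201   0.         318.48579921]
 [  0.         577.94090201 242.90949473]
 [  0.           0.           1.        ]] [ 1.79697733 -0.94973214  0.61023273] [-0.27429261  0.24599473  0.83598342]
side [[574.63640075   0.         313.33511077]
 [  0.         574.63640075 239.93510435]
 [  0.           0.           1.        ]] [ 1.35494096 -1.98450639  1.05429936] [0.27010296 0.30432747 1.10523253]
wrist [[386.97001068   0.         312.95135048]
 [  0.         386.97001068 240.48692977]
 [  0.           0.           1.        ]] [-2.45865843  1.52248565  0.22051876] [-0.5998657  -0.036789    0.38027095]
```

View pics/scene0.png

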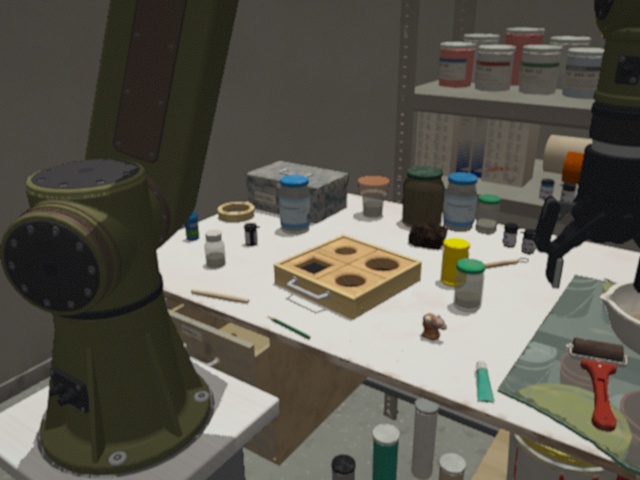

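View pics/side0.png

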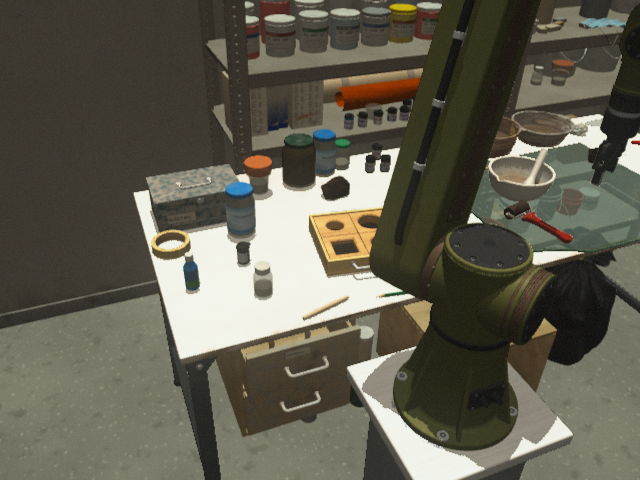

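The scene view shows the bottle (193,227), spice jar (215,248), canister (251,235), blue jar (294,203), caddy (347,275), yellow decoy (455,262), green jar (469,284) and whistle (432,326). The side view shows the bottle (191,270), spice jar (263,278), canister (243,253), blue jar (240,210) and caddy, which is partly hidden.

```bash
cat > m.py <<'E'
from h import *
from scipy.optimize import least_squares
from scipy.ndimage import label
S={n:np.load(n+'0.npz') for n in ['scene','side']}
def fit(P,r):
    f=least_squares(lambda c:np.hypot(P[:,0]-c[0],P[:,1]-c[1])-r,P[:,:2].mean(0)+[.01,0],loss='soft_l1',f_scale=.002)
    return f.x.round(4),round(float(np.sqrt(2*f.cost/len(P))),4)
spec={'bottle':((193,227),(191,270),.0165,(.01,.06)),'spice':((215,248),(263,278),.0225,(.01,.058)),'canister':((251,235),(243,253),.0185,(.01,.045)),'blue':((294,203),(240,210),.0385,(.02,.1)),'green':((469,284),None,.027,(.01,.07)),'yellow':((455,262),None,.025,(.01,.07)),'whistle':((432,326),None,.015,(.005,.05))}
for k,(a,b,r,zr) in spec.items():
    for n,px in zip(['scene','side'],(a,b)):
        if px is None: continue
        P=S[n]['P']; w=P[px[1]-8:px[1]+9,px[0]-8:px[0]+9].reshape(-1,3)
        w=w[w[:,2]>.01]; s=np.nanmedian(w,0)
        near=np.hypot(P[...,0]-s[0],P[...,1]-s[1])<2*r+.025
        Q=P[near]; top=np.nanpercentile(Q[:,2],99.5)
        Q=Q[(Q[:,2]>zr[0])&(Q[:,2]<zr[1])]
        print(k,n,s.round(3),'top',round(float(top),4),len(Q),*fit(Q,r))
# caddy
for n in S:
    P=S[n]['P'];
    m=(P[...,2]>.036)&(P[...,2]<.05)&(abs(P[...,0]-.5)<.2)
    for u,v in ([(347,275)] if n=='scene' else [(345,230)]):
        print('cad',n,P[v-15:v+16:15,u-15:u+16:15].round(3).tolist())
for n in S: print(n, 'cam', (-cv2.Rodrigues(S[n]['r'].astype(float))[0].T@S[n]['t'].ravel()).round(3))
# ortho map
ext=(.25,.95,-.45,.45);sc=850
H=int((ext[1]-ext[0])*sc);W=int((ext[3]-ext[2])*sc)
im=np.full((H,W,3),60,np.uint8);zz=np.full((H,W),-1.)
for n in S:
    P=S[n]['P'].reshape(-1,3);C=S[n]['pix'].reshape(-1,3)
    ok=np.isfinite(P[:,0])&(P[:,2]<.16)&(P[:,2]>-.02);P=P[ok];C=C[ok];o=np.argsort(P[:,2]);P=P[o];C=C[o]
    i=((ext[1]-P[:,0])*sc).astype(int);j=((ext[3]-P[:,1])*sc).astype(int)
    g=(i>=1)&(i<H-1)&(j>=1)&(j<W-1)
    for a,b,c in zip(i[g],j[g],C[g]): im[a-1:a+1,b-1:b+1]=c
for t in np.arange(.3,.95,.1): cv2.putText(im,f'{t:.1f}',(0,int((ext[1]-t)*sc)),0,.4,(255,0,0))
for t in np.arange(-.4,.45,.1): cv2.putText(im,f'{t:.1f}',(int((ext[3]-t)*sc),10),0,.4,(255,0,0))
cv2.imwrite('pics/ortho.png',im[:,:,::-1])
E
python3 m.py
```

```text
bottle scene [0.499 0.385 0.036] top 0.0711 256 [0.5098 0.3976] 0.0018
bottle side [0.5   0.398 0.06 ] top 0.1005 242 [0.5116 0.3964] 0.0015
spice scene [0.421 0.231 0.048] top 0.0807 431 [0.4345 0.2466] 0.0018
spice side [0.419 0.25  0.054] top 0.0821 337 [0.4361 0.2445] 0.0017
canister scene [0.556 0.247 0.03 ] top 0.0521 172 [0.5692 0.2593] 0.0019
canister side [0.556 0.258 0.035] top 0.053 138 [0.5715 0.2542] 0.0019
blue scene [0.67  0.202 0.084] top 0.1374 1205 [0.7024 0.222 ] 0.0049
blue side [0.666 0.231 0.091] top 0.1397 995 [0.702  0.2238] 0.0065
green scene [ 0.541 -0.297  0.06 ] top 0.0928 830 [ 0.5654 -0.2878] 0.0013
yellow scene [ 0.62  -0.236  0.068] top 0.0931 529 [ 0.644  -0.2235] 0.0061
whistle scene [ 0.418 -0.281  0.03 ] top 0.0453 487 [ 0.4305 -0.279 ] 0.0031
cad scene [[[0.521, -0.008, 0.042], [0.54, -0.033, 0.041], [0.556, -0.06, 0.042]], [[0.463, -0.046, 0.042], [0.491, -0.064, 0.036], [0.498, -0.094, 0.041]], [[0.408, -0.082, 0.044], [0.425, -0.105, 0.043], [0.441, -0.128, 0.043]]]
cad side [[[0.626, -0.007, 0.046], [0.619, -0.049, 0.041], [0.611, -0.091, 0.036]], [[0.568, 0.018, 0.04], [0.55, -0.017, 0.042], [0.537, -0.055, 0.042]], [[0.498, 0.048, 0.045], [0.505, 0.002, 0.029], [0.477, -0.026, 0.04]]]
scene cam [-0.391 -0.611  0.555]
side cam [-0.58   0.535  0.874]
```

View pics/ortho.png

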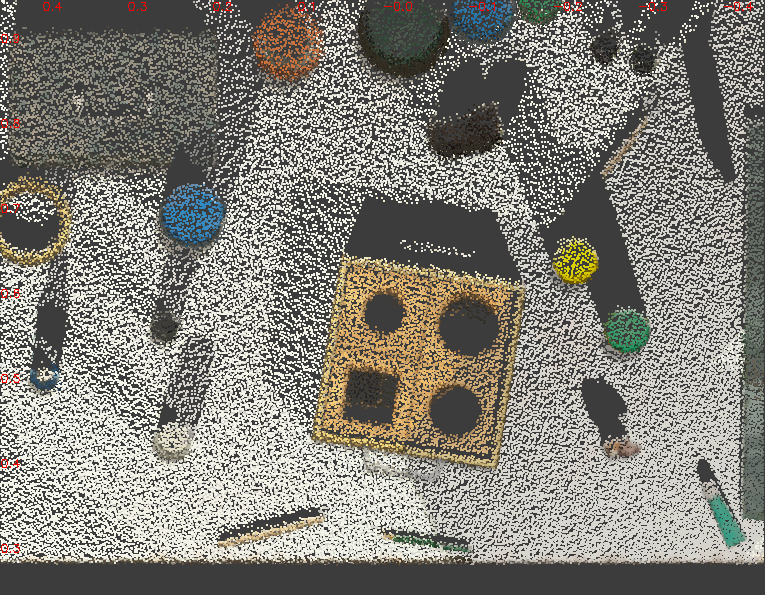

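The ortho map shows the caddy yawed about -10° and centred near (0.524,-0.044). The wells are bottle far-left, jar far-right, whistle near-left and spice near-right.

Run:
```python
from h import *
import plant
from scipy.optimize import minimize
from scipy.spatial.transform import Rotation as Ro
print([k for k in dir(plant) if not k.startswith('__')], getattr(plant,'tips_ahead',None))
Q=np.vstack([np.load(n+'0.npz')['P'].reshape(-1,3) for n in ['scene','side']])
Q=Q[(Q[:,2]>.038)&(Q[:,2]<.052)&(abs(Q[:,0]-.52)<.16)&(abs(Q[:,1]+.044)<.16)]
W={'bottle':(.05,.05,.024),'jar':(.05,-.05,.035),'spice':(-.05,-.05,.030),'whistle':(-.05,.05,.030)}
def loc(p):
    c,s=np.cos(p[2]),np.sin(p[2]);d=Q[:,:2]-p[:2]; return np.c_[d@[c,s],d@[-s,c]]
def cost(p):
    L=loc(p);t=0
    for k,(a,b,r) in W.items():
        e=L-[a,b]; rr=abs(e).max(1) if k=='whistle' else np.hypot(*e.T)
        g=(rr-r)/.0015; t+=np.sum((1-np.tanh(g))[rr<r+.01])-np.sum((np.tanh(g)+1)[(rr<r+.005)])*.5
    return t
best=min(((cost((x,y,a)),x,y,a) for x in np.arange(.512,.535,.002) for y in np.arange(-.056,-.032,.002) for a in np.radians(np.arange(-14,-6,1))))
f=minimize(cost,best[1:],method='Nelder-Mead',options=dict(initial_simplex=[np.array(best[1:])+d for d in np.vstack([np.zeros(3),np.diag([.002,.002,.015])])]))
p=f.x;print('caddy',p.round(4),np.degrees(p[2]).round(2),len(Q),'ztop',np.median(Q[:,2]).round(4))
c,s=np.cos(p[2]),np.sin(p[2])
for k,(a,b,r) in W.items(): print(k,(p[0]+c*a-s*b).round(4),(p[1]+s*a+c*b).round(4))
d=np.load('wrist0.npz');R=cv2.Rodrigues(d['r'].astype(float))[0];cam=-R.T@d['t'].ravel()
o=observe();T=Ro.from_quat(o['ee_rot'],scalar_first=True)
print('cam world',cam.round(3),'in tool',T.inv().apply(cam-o['eef_pos']).round(4),'dir in tool',T.inv().apply(R[2]).round(3),'imx',T.inv().apply(R[0]).round(3))
print('tool x',T.apply([1,0,0]).round(3),'y',T.apply([0,1,0]).round(3))
P=np.load('scene0.npz')['P'];m=(np.hypot(P[...,0]-.43,P[...,1]+.28)<.05)&(P[...,2]>.006);w=P[m]
print('whistle pts',w.min(0).round(3),w.max(0).round(3))
for z in (.008,.016,.024,.032,.04): 
    q=w[abs(w[:,2]-z)<.004]; print(z,q.min(0).round(3),q.max(0).round(3))
im=np.load('scene0.npz')['pix'][300:350,400:470]
d=np.load('wrist0.npz')['pix']
cv2.imwrite('pics/w.png',np.hstack([cv2.resize(im,(560,400),interpolation=cv2.INTER_CUBIC)])[:,:,::-1])
```

```text
['MotionError', 'get_image', 'observe', 'sign_off', 'tips_ahead'] 0.011
caddy [ 0.5237 -0.0441 -0.1649] -9.45 6473 ztop 0.0425
bottle 0.5812 -0.003
jar 0.5648 -0.1017
spice 0.4661 -0.0852
whistle 0.4826 0.0134
cam world [ 0.332 -0.506  0.374] in tool [ 0.0716  0.0007 -0.1327] dir in tool [-0.281 -0.     0.96 ] imx [-0.  1.  0.]
tool x [ 0.895  0.446 -0.   ] y [ 0.446 -0.895 -0.001]
whistle pts [ 0.412 -0.305  0.006] [ 0.438 -0.26   0.046]
0.008 [ 0.413 -0.292  0.006] [ 0.438 -0.263  0.012]
0.016 [ 0.415 -0.289  0.012] [ 0.432 -0.264  0.02 ]
0.024 [ 0.414 -0.303  0.02 ] [ 0.424 -0.261  0.028]
0.032 [ 0.412 -0.305  0.028] [ 0.428 -0.26   0.036]
0.04 [ 0.413 -0.303  0.036] [ 0.437 -0.261  0.044]
```

View pics/w.png

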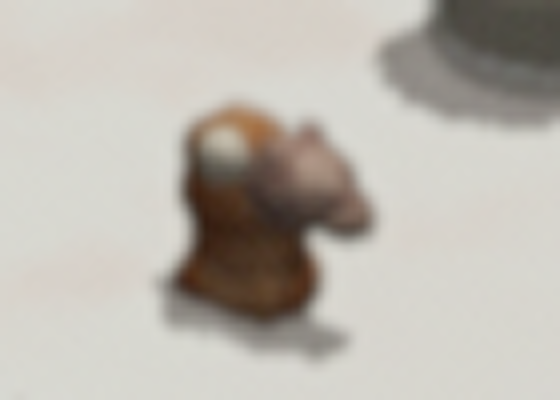

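The crop shows the whistle upright with its snout to the right, roughly world -y. I'll move over it for a wrist view.

Request:
step_arm:
  series:
    - {"translation": [0.65, 1.0, -0.1], "angular": [0, 0, 0.35], "jaw": 1}
    - {"translation": [0.65, 1.0, -0.1], "angular": [0, 0, 0.35], "jaw": 1}
    - {"translation": [0.65, 1.0, -0.1], "angular": [0, 0, 0.35], "jaw": 1}
    - {"translation": [0.65, 1.0, -0.1], "angular": [0, 0, 0.35], "jaw": 1}
    - {"translation": [0.65, 1.0, -0.1], "angular": [0, 0, 0.35], "jaw": 1}
    - {"translation": [0.65, 1.0, -0.1], "angular": [0, 0, 0.35], "jaw": 1}
    - {"translation": [0.65, 1.0, -0.1], "angular": [0, 0, 0.35], "jaw": 1}
    - {"translation": [0.65, 1.0, -0.1], "angular": [0, 0, 0.35], "jaw": 1}
    - {"translation": [0.65, 1.0, -0.1], "angular": [0, 0, 0.35], "jaw": 1}
    - {"translation": [0.65, 1.0, -0.1], "angular": [0, 0, 0.35], "jaw": 1}
    - {"translation": [0.65, 1.0, -0.1], "angular": [0, 0, 0.35], "jaw": 1}
    - {"translation": [0.65, 1.0, -0.1], "angular": [0, 0, 0.35], "jaw": 1}

```text
time_s: 1.15
eef_pos: [0.4296, -0.2875, 0.2172]
ee_rot: [-0.0, 0.712, 0.703, -0.0]
contact_force: [0.3, 0.3, -0.2]
grip_width: 0.0854
finger_force: 0.0
```

```bash
cat >> h.py <<'E'
from scipy.spatial.transform import Rotation as Ro
def st():
    o=observe();T=Ro.from_quat(o['ee_rot'],scalar_first=True);y=T.apply([0,1,0])
    print('t',round(o['time_s'],2),'pos',o['eef_pos'].round(4),'yang',np.degrees(np.arctan2(y[1],y[0])).round(2),'tilt',T.apply([0,0,1]).round(3),'j',np.round(o['joints'],2),'F',o['contact_force'].round(1),'w',round(o['grip_width'],4),'g',round(float(o['finger_force']),1))
    return o,T
def ortho(P,C,x0,y0,h,sc,f,zmin=.004,zmax=.2):
    n=int(2*h*sc);im=np.full((n,n,3),60,np.uint8);P=P.reshape(-1,3);C=C.reshape(-1,3)
    ok=np.isfinite(P[:,0])&(P[:,2]>zmin)&(P[:,2]<zmax);P=P[ok];C=C[ok];o=np.argsort(P[:,2]);P=P[o];C=C[o]
    i=((x0+h-P[:,0])*sc).astype(int);j=((y0+h-P[:,1])*sc).astype(int);g=(i>=0)&(j>=0)&(i<n)&(j<n)
    for a,b,c in zip(i[g],j[g],C[g]): im[max(a-1,0):a+2,max(b-1,0):b+2]=c
    cv2.imwrite('pics/'+f,im[:,:,::-1])
E
python3 - <<'E'
from h import *
st(); d=grab('wrist'); np.savez('w1.npz',P=d['P'],pix=d['pixels'])
P=d['P'];m=(np.hypot(P[...,0]-.43,P[...,1]+.28)<.05)&(P[...,2]>.006)&(P[...,2]<.06);w=P[m]
print(len(w),w.min(0).round(3),w.max(0).round(3))
for z in np.arange(.008,.046,.006):
    q=w[abs(w[:,2]-z)<.003]
    if len(q): print(z.round(3),len(q),q.min(0).round(3),q.max(0).round(3))
r=cv2.minAreaRect(w[:,:2].astype(np.float32)*1000);print(r)
ortho(P,d['pixels'],.43,-.28,.05,4000,'wo.png',.004,.06)
a=cv2.imread('pics/wo.png'); b=cv2.resize(d['pixels'][:,:,::-1],(533,400)); cv2.imwrite('pics/w1.png',np.hstack([b,cv2.resize(a,(267,400))])); cv2.imwrite('pics/w1.png',np.hstack([cv2.resize(b,(400,300)),cv2.resize(a,(300,300))]))
E
```

```text
t 1.15 pos [ 0.4296 -0.2875  0.2172] yang -0.72 tilt [-0.  0. -1.] j [-0.59  0.17 -0.29  1.11 -0.    0.99] F [ 0.3  0.3 -0.2] w 0.0854 g 0.0
1479 [ 0.414 -0.306  0.007] [ 0.443 -0.26   0.048]
0.008 37 [ 0.416 -0.272  0.007] [ 0.43  -0.262  0.011]
0.014 12 [ 0.417 -0.269  0.011] [ 0.422 -0.263  0.013]
0.026 38 [ 0.417 -0.28   0.025] [ 0.443 -0.26   0.029]
0.032 120 [ 0.416 -0.306  0.029] [ 0.443 -0.26   0.035]
0.038 290 [ 0.415 -0.304  0.035] [ 0.441 -0.26   0.041]
0.044 971 [ 0.414 -0.299  0.041] [ 0.44  -0.262  0.047]
((429.0018005371094, -282.6204833984375), (28.982357025146484, 45.34794616699219), 3.448711633682251)
```

View pics/w1.png

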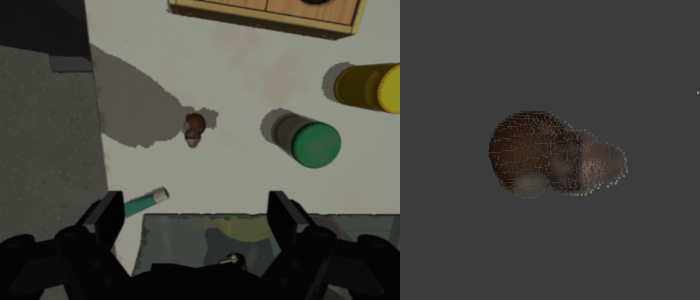

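The whistle lies nearly axis-aligned, with its centre at about (0.429,-0.283) and body centre at y≈-0.277. I'll descend and grip.

Request:
step_arm:
  series:
    - {"translation": [0, 0.04, -0.15], "angular": [0, 0, 0], "jaw": 1}
    - {"translation": [0, 0.04, -0.3], "angular": [0, 0, 0], "jaw": 1}
    - {"translation": [0, 0.04, -0.45], "angular": [0, 0, 0], "jaw": 1}
    - {"translation": [0, 0.04, -0.6], "angular": [0, 0, 0], "jaw": 1}
    - {"translation": [0, 0.04, -0.7], "angular": [0, 0, 0], "jaw": 1}
    - {"translation": [0, 0.04, -0.76], "angular": [0, 0, 0], "jaw": 1}
    - {"translation": [0, 0.04, -0.76], "angular": [0, 0, 0], "jaw": -1}
    - {"translation": [0, 0.04, -0.76], "angular": [0, 0, 0], "jaw": -1}
    - {"translation": [0, 0.04, -0.76], "angular": [0, 0, 0], "jaw": -1}
    - {"translation": [0, 0.04, -0.76], "angular": [0, 0, 0], "jaw": -1}
    - {"translation": [0, 0.04, -0.76], "angular": [0, 0, 0], "jaw": -1}
    - {"translation": [0, 0.04, -0.76], "angular": [0, 0, 0], "jaw": -1}
  force: 30

```text
time_s: 2.2
eef_pos: [0.4311, -0.2781, 0.029]
ee_rot: [0.002, 0.711, 0.704, 0.0]
contact_force: [-0.4, -0.5, 7.3]
grip_width: 0.029
finger_force: 29.3
```

Run:
```python
from h import *
st()
d=np.load('w1.npz');P=d['P'];C=d['pix'].astype(int)
m=(C[...,1]>C[...,0]+30)&(C[...,1]>C[...,2]+15)&(np.hypot(P[...,0]-.565,P[...,1]+.288)<.06)&(P[...,2]>.08)
w=P[m];print(len(w),w[:,2].max(),np.median(w[:,2]));t=w[w[:,2]>np.percentile(w[:,2],60)-.004]
print(cv2.minEnclosingCircle(w[:,:2].astype(np.float32)*1000))
```

```text
t 2.2 pos [ 0.4311 -0.2781  0.029 ] yang -0.56 tilt [ 0.002 -0.002 -1.   ] j [-0.57  0.34 -0.55  0.68 -0.    1.01] F [-0.4 -0.5  7.3] w 0.029 g 29.3
4163 0.09481218456599268 0.09247761936106161
((564.0676879882812, -288.95648193359375), 26.063058853149414)
```

Request:
step_arm:
  series:
    - {"translation": [0, 0, 0.1], "angular": [0, 0, 0], "jaw": -1}
    - {"translation": [0, 0, 0.25], "angular": [0, 0, 0], "jaw": -1}
    - {"translation": [0, 0, 0.4], "angular": [0, 0, 0], "jaw": -1}
    - {"translation": [0.03, 0.15, 0.45], "angular": [0, 0, -0.02], "jaw": -1}
    - {"translation": [0.06, 0.3, 0.45], "angular": [0, 0, -0.03], "jaw": -1}
    - {"translation": [0.1, 0.45, 0.45], "angular": [0, 0, -0.05], "jaw": -1}
    - {"translation": [0.13, 0.6, 0.45], "angular": [0, 0, -0.05], "jaw": -1}
    - {"translation": [0.17, 0.75, 0.45], "angular": [0, 0, -0.05], "jaw": -1}
    - {"translation": [0.2, 0.88, 0.45], "angular": [0, 0, -0.05], "jaw": -1}
    - {"translation": [0.217, 1, 0.45], "angular": [0, 0, -0.05], "jaw": -1}
    - {"translation": [0.217, 1, 0.45], "angular": [0, 0, -0.05], "jaw": -1}

```text
time_s: 3.12
eef_pos: [0.4851, -0.0226, 0.1406]
ee_rot: [-0.0, 0.762, 0.648, 0.001]
contact_force: [0.1, -0.6, -0.7]
grip_width: 0.0285
finger_force: 29.5
```

Run:
```python
from h import *
st()
```

```text
t 3.12 pos [ 0.4851 -0.0226  0.1406] yang -9.23 tilt [ 0.002  0.002 -1.   ] j [-0.05  0.17 -0.48  0.92  0.    1.68] F [ 0.1 -0.6 -0.7] w 0.0285 g 29.5
```

Request:
step_arm:
  series:
    - {"translation": [0, 0.12, 0], "angular": [0, 0, 0], "jaw": -1}
    - {"translation": [0, 0.18, 0], "angular": [0, 0, 0], "jaw": -1}
    - {"translation": [0, 0.18, 0], "angular": [0, 0, 0], "jaw": -1}
    - {"translation": [0, 0.18, -0.12], "angular": [0, 0, 0], "jaw": -1}
    - {"translation": [0, 0.18, -0.22], "angular": [0, 0, 0], "jaw": -1}
    - {"translation": [0, 0.18, -0.28], "angular": [0, 0, 0], "jaw": -1}
    - {"translation": [0, 0.18, -0.31], "angular": [0, 0, 0], "jaw": -1}
    - {"translation": [0, 0.18, -0.325], "angular": [0, 0, 0], "jaw": -1}
    - {"translation": [0, 0.18, -0.325], "angular": [0, 0, 0], "jaw": -1}

```text
time_s: 3.87
eef_pos: [0.484, 0.0172, 0.0584]
ee_rot: [-0.0, 0.764, 0.646, -0.0]
contact_force: [0.5, 0.5, -1.1]
grip_width: 0.029
finger_force: 29.5
```

Run:
```python
from h import *
st()
d=grab('wrist');save(d,'w2.png')
```

```text
t 3.87 pos [0.484  0.0172 0.0584] yang -9.58 tilt [-0. -0. -1.] j [ 0.04  0.26 -0.58  0.73 -0.    1.77] F [ 0.5  0.5 -1.1] w 0.029 g 29.5
```

View pics/w2.png

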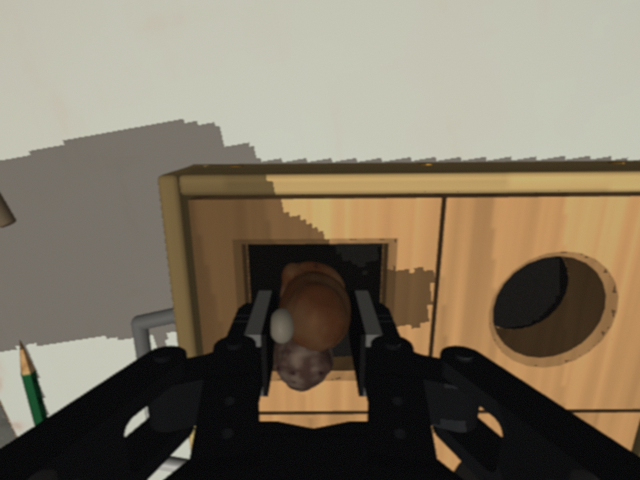

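The wrist view shows the whistle held within the square recess (245–385, 243–378). I'll lower the last 2 mm and release.

Request:
step_arm:
  series:
    - {"translation": [0, 0, -0.007], "angular": [0, 0, 0], "jaw": -1}
    - {"translation": [0, 0, -0.007], "angular": [0, 0, 0], "jaw": -1}
    - {"translation": [0, 0, -0.007], "angular": [0, 0, 0], "jaw": 0}
    - {"translation": [0, 0, -0.007], "angular": [0, 0, 0], "jaw": 0}
    - {"translation": [0, 0, -0.007], "angular": [0, 0, 0], "jaw": 0}
    - {"translation": [0, 0, 0.05], "angular": [0, 0, 0], "jaw": 0}
    - {"translation": [0, 0, 0.15], "angular": [0, 0, 0], "jaw": 0}
    - {"translation": [0, 0, 0.3], "angular": [0, 0, 0], "jaw": 1}
    - {"translation": [0, 0, 0.45], "angular": [0, 0, 0], "jaw": 1}
    - {"translation": [0, 0, 0.6], "angular": [0, 0, 0], "jaw": 1}
    - {"translation": [0, 0, 0.6], "angular": [0, 0, 0], "jaw": 1}

```text
time_s: 4.83
eef_pos: [0.4882, 0.0181, 0.2161]
ee_rot: [0.003, 0.763, 0.646, 0.004]
contact_force: [1.9, 0.3, 0.6]
grip_width: 0.0852
finger_force: 0.0
```

Run:
```python
from h import *
st()
d=grab('wrist');save(d,'w3.png');P=d['P'];C=d['pixels']
m=(np.hypot(P[...,0]-.4826,P[...,1]-.0134)<.027)&(P[...,2]>.05)&(P[...,2]<.1);w=P[m]
print(len(w),w.min(0).round(3),w.max(0).round(3),cv2.minAreaRect(w[:,:2].astype(np.float32)*1000))
Q=P.reshape(-1,3);Q=Q[(Q[:,2]>.037)&(Q[:,2]<.052)]
for k,c,r in [('b',(.5812,-.003),.024),('s',(.4661,-.0852),.030),('j',(.5648,-.1017),.035)]:
    e=np.hypot(*(Q[:,:2]-c).T); q=Q[(e<r+.006)&(e>r-.008)]
    print(k,len(q))
    if len(q)>50: # inner rim per angle
        a=np.arctan2(*(q[:,:2]-c).T[::-1]);b=(a//.2).astype(int);pts=np.array([q[b==i][np.argmin(np.hypot(*(q[b==i][:,:2]-c).T))][:2] for i in set(b)])
        print(cv2.fitEllipse(pts.astype(np.float32)*1000))
```

```text
t 4.83 pos [0.4882 0.0181 0.2161] yang -9.53 tilt [ 0.011  0.    -1.   ] j [ 0.04  0.11 -0.36  1.09 -0.    1.77] F [1.9 0.3 0.6] w 0.0852 g 0.0
1667 [ 0.468 -0.008  0.053] [0.5   0.035 0.075] ((483.9979248046875, 13.40853500366211), (44.871665954589844, 28.674062728881836), 80.6665267944336)
b 1661
((582.7603149414062, -3.054779291152954), (47.24143981933594, 47.81686019897461), 142.53530883789062)
s 1645
((468.4149475097656, -85.6993637084961), (59.0771484375, 59.470333099365234), 77.03446197509766)
j 1373
((568.357421875, -101.80233764648438), (68.5665283203125, 72.50865173339844), 87.18354034423828)
```

View pics/w3.png

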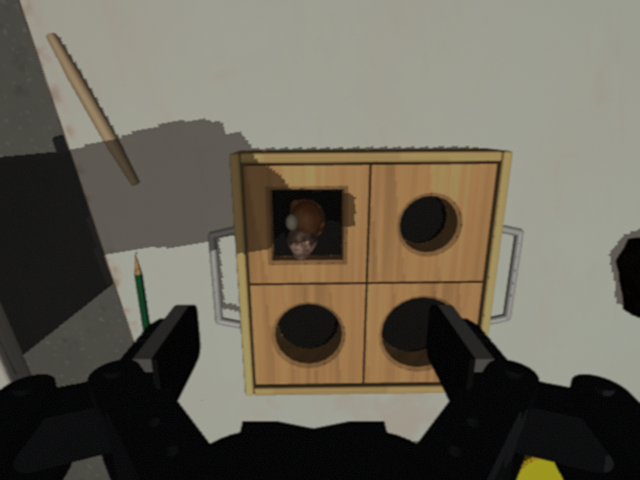

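The whistle sits in the square recess near (307,225), centred within 2 mm. The round wells are at (428,222) bottle, (309,333) spice and (420,330) jar. Next is the green jar.

Request:
step_arm:
  series:
    - {"translation": [0.03, -0.15, 0], "angular": [0, 0, -0.03], "jaw": 1}
    - {"translation": [0.06, -0.3, 0], "angular": [0, 0, -0.06], "jaw": 1}
    - {"translation": [0.1, -0.45, 0], "angular": [0, 0, -0.1], "jaw": 1}
    - {"translation": [0.14, -0.6, 0], "angular": [0, 0, -0.13], "jaw": 1}
    - {"translation": [0.18, -0.75, 0], "angular": [0, 0, -0.17], "jaw": 1}
    - {"translation": [0.22, -0.9, 0], "angular": [0, 0, -0.2], "jaw": 1}
    - {"translation": [0.25, -1, 0], "angular": [0, 0, -0.23], "jaw": 1}
    - {"translation": [0.25, -1, 0], "angular": [0, 0, -0.25], "jaw": 1}
    - {"translation": [0.25, -1, 0], "angular": [0, 0, -0.25], "jaw": 1}

```text
time_s: 5.63
eef_pos: [0.546, -0.2335, 0.2068]
ee_rot: [-0.001, 0.953, 0.303, -0.001]
contact_force: [-0.6, 0.7, -0.1]
grip_width: 0.0857
finger_force: 0.0
```

Request:
step_arm:
  series:
    - {"translation": [0.075, -0.228, 0], "angular": [0, 0, 0], "jaw": 1}
    - {"translation": [0.075, -0.228, 0], "angular": [0, 0, 0], "jaw": 1}
    - {"translation": [0.075, -0.228, 0], "angular": [0, 0, 0], "jaw": 1}
    - {"translation": [0.075, -0.228, 0], "angular": [0, 0, 0], "jaw": 1}
    - {"translation": [0.075, -0.228, -0.12], "angular": [0, 0, 0], "jaw": 1}
    - {"translation": [0.075, -0.228, -0.25], "angular": [0, 0, 0], "jaw": 1}

```text
time_s: 6.13
eef_pos: [0.5668, -0.2885, 0.1476]
ee_rot: [0.001, 0.952, 0.306, 0.002]
contact_force: [0.3, -0.4, -1.2]
grip_width: 0.0854
finger_force: 0.0
```

Run:
```python
from h import *
st()
d=grab('wrist');save(d,'w4.png');P=d['P'];C=d['pixels'].astype(int)
m=(C[...,1]>C[...,0]+30)&(C[...,1]>C[...,2]+15)&(np.hypot(P[...,0]-.565,P[...,1]+.288)<.05)&(P[...,2]>.08)
w=P[m];print(len(w),w[:,2].max(),cv2.minEnclosingCircle(w[:,:2].astype(np.float32)*1000))
```

```text
t 6.13 pos [ 0.5668 -0.2885  0.1476] yang -54.39 tilt [ 0.004 -0.002 -1.   ] j [-0.47  0.43 -0.11  1.03  0.    2.05] F [ 0.3 -0.4 -1.2] w 0.0854 g 0.0
2411 0.09499544691845754 ((566.013916015625, -288.86376953125), 25.34136962890625)
```

Request:
step_arm:
  series:
    - {"translation": [0, 0, -0.12], "angular": [0, 0, 0], "jaw": 1}
    - {"translation": [0, 0, -0.24], "angular": [0, 0, 0], "jaw": 1}
    - {"translation": [0, 0, -0.34], "angular": [0, 0, 0], "jaw": 1}
    - {"translation": [0, 0, -0.39], "angular": [0, 0, 0], "jaw": 1}
    - {"translation": [0, 0, -0.39], "angular": [0, 0, 0], "jaw": -1}
    - {"translation": [0, 0, -0.39], "angular": [0, 0, 0], "jaw": -1}
    - {"translation": [0, 0, -0.39], "angular": [0, 0, 0], "jaw": -1}
    - {"translation": [0, 0, -0.39], "angular": [0, 0, 0], "jaw": -1}
    - {"translation": [0, 0, -0.39], "angular": [0, 0, 0], "jaw": -1}
  force: 40

```text
time_s: 6.93
eef_pos: [0.5665, -0.2893, 0.0507]
ee_rot: [0.001, 0.952, 0.305, 0.001]
contact_force: [-2.5, 2.0, 7.8]
grip_width: 0.0516
finger_force: 43.3
```

Run:
```python
from h import *
st()
```

```text
t 6.93 pos [ 0.5665 -0.2893  0.0507] yang -54.53 tilt [ 0.003 -0.001 -1.   ] j [-0.47  0.51 -0.21  0.84  0.    2.05] F [-2.5  2.   7.8] w 0.0516 g 43.3
```

Request:
step_arm:
  series:
    - {"translation": [0, 0, 0.12], "angular": [0, 0, 0], "jaw": -1}
    - {"translation": [0, 0, 0.25], "angular": [0, 0, 0], "jaw": -1}
    - {"translation": [0, 0.05, 0.36], "angular": [0, 0, 0], "jaw": -1}
    - {"translation": [0, 0.18, 0.36], "angular": [0, 0, 0], "jaw": -1}
    - {"translation": [0, 0.32, 0.36], "angular": [0, 0, 0], "jaw": -1}
    - {"translation": [0, 0.46, 0.36], "angular": [0, 0, 0], "jaw": -1}
    - {"translation": [0, 0.6, 0.36], "angular": [0, 0, 0], "jaw": -1}
    - {"translation": [0.005, 0.7, 0.36], "angular": [0, 0, 0], "jaw": -1}
    - {"translation": [0.005, 0.746, 0.36], "angular": [0, 0, 0], "jaw": -1}
    - {"translation": [0.005, 0.746, 0.36], "angular": [0, 0, 0], "jaw": -1}
    - {"translation": [0.005, 0.746, 0.36], "angular": [0, 0, 0], "jaw": -1}

```text
time_s: 7.85
eef_pos: [0.5668, -0.1028, 0.1389]
ee_rot: [0.001, 0.952, 0.305, 0.0]
contact_force: [-0.3, 0.2, -3.5]
grip_width: 0.051
finger_force: 44.1
```

Request:
step_arm:
  series:
    - {"translation": [0, 0, -0.08], "angular": [0, 0, 0], "jaw": -1}
    - {"translation": [0, 0, -0.16], "angular": [0, 0, 0], "jaw": -1}
    - {"translation": [0, 0, -0.22], "angular": [0, 0, 0], "jaw": -1}
    - {"translation": [0, 0, -0.26], "angular": [0, 0, 0], "jaw": -1}
    - {"translation": [0, 0, -0.285], "angular": [0, 0, 0], "jaw": -1}
    - {"translation": [0, 0, -0.295], "angular": [0, 0, 0], "jaw": -1}
    - {"translation": [0, 0, -0.295], "angular": [0, 0, 0], "jaw": -1}

```text
time_s: 8.43
eef_pos: [0.5667, -0.1035, 0.0652]
ee_rot: [0.0, 0.953, 0.304, 0.0]
contact_force: [-0.6, 0.2, -3.8]
grip_width: 0.0513
finger_force: 44.2
```

Run:
```python
from h import *
st()
```

```text
t 8.43 pos [ 0.5667 -0.1035  0.0652] yang -54.6 tilt [ 0. -0. -1.] j [-0.18  0.4  -0.35  0.82 -0.    2.34] F [-0.6  0.2 -3.8] w 0.0513 g 44.2
```

Request:
step_arm:
  series:
    - {"translation": [0, 0, -0.006], "angular": [0, 0, 0], "jaw": -1}
    - {"translation": [0, 0, -0.01], "angular": [0, 0, 0], "jaw": -1}
    - {"translation": [0, 0, -0.01], "angular": [0, 0, 0], "jaw": -1}
    - {"translation": [0, 0, -0.01], "angular": [0, 0, 0], "jaw": 0.9}
    - {"translation": [0, 0, -0.01], "angular": [0, 0, 0], "jaw": 0.9}
    - {"translation": [0, 0, -0.01], "angular": [0, 0, 0], "jaw": 0.9}
    - {"translation": [0, 0, 0.08], "angular": [0, 0, 0], "jaw": 1}
    - {"translation": [0, 0, 0.22], "angular": [0, 0, 0], "jaw": 1}
    - {"translation": [0, 0, 0.36], "angular": [0, 0, 0], "jaw": 1}
    - {"translation": [0, 0, 0.5], "angular": [0, 0, 0], "jaw": 1}
    - {"translation": [0, 0, 0.6], "angular": [0, 0, 0], "jaw": 1}

```text
time_s: 9.35
eef_pos: [0.5677, -0.1029, 0.2182]
ee_rot: [0.001, 0.953, 0.305, 0.002]
contact_force: [0.3, 0.5, 0.3]
grip_width: 0.0856
finger_force: 0.0
```

Run:
```python
from h import *
st()
d=grab('wrist');save(d,'w5.png');P=d['P'];C=d['pixels'].astype(int)
m=(C[...,1]>C[...,0]+30)&(C[...,1]>C[...,2]+15)&(np.hypot(P[...,0]-.566,P[...,1]+.102)<.05)&(P[...,2]>.08)
w=P[m];print(len(w),np.percentile(w[:,2],[5,50,99]),cv2.minEnclosingCircle(w[:,:2].astype(np.float32)*1000))
```

```text
t 9.35 pos [ 0.5677 -0.1029  0.2182] yang -54.54 tilt [ 0.003 -0.001 -1.   ] j [-0.18  0.28 -0.15  1.14 -0.    2.34] F [0.3 0.5 0.3] w 0.0856 g 0.0
3404 [0.10504596 0.10649997 0.10815653] ((567.5882568359375, -103.34967803955078), 25.6708927154541)
```

Request:
step_arm:
  series:
    - {"translation": [-0.05, 0.14, 0], "angular": [0, 0, 0.03], "jaw": 1}
    - {"translation": [-0.1, 0.28, 0], "angular": [0, 0, 0.06], "jaw": 1}
    - {"translation": [-0.16, 0.42, 0], "angular": [0, 0, 0.1], "jaw": 1}
    - {"translation": [-0.22, 0.56, 0], "angular": [0, 0, 0.13], "jaw": 1}
    - {"translation": [-0.28, 0.7, 0], "angular": [0, 0, 0.17], "jaw": 1}
    - {"translation": [-0.34, 0.84, 0], "angular": [0, 0, 0.2], "jaw": 1}
    - {"translation": [-0.4, 1, 0], "angular": [0, 0, 0.23], "jaw": 1}
    - {"translation": [-0.4, 1, 0], "angular": [0, 0, 0.25], "jaw": 1}

```text
time_s: 10.07
eef_pos: [0.4642, 0.1529, 0.2148]
ee_rot: [-0.001, 0.76, 0.65, 0.001]
contact_force: [-0.1, -0.5, -0.7]
grip_width: 0.0858
finger_force: 0.0
```

Request:
step_arm:
  series:
    - {"translation": [-0.06, 0.15, 0], "angular": [0, 0, 0], "jaw": 1}
    - {"translation": [-0.12, 0.3, 0], "angular": [0, 0, 0], "jaw": 1}
    - {"translation": [-0.125, 0.39, -0.1], "angular": [0, 0, 0], "jaw": 1}
    - {"translation": [-0.125, 0.39, -0.24], "angular": [0, 0, 0], "jaw": 1}
    - {"translation": [-0.125, 0.39, -0.3], "angular": [0, 0, 0], "jaw": 1}
    - {"translation": [-0.125, 0.39, -0.3], "angular": [0, 0, 0], "jaw": 1}

```text
time_s: 10.57
eef_pos: [0.4326, 0.2441, 0.1361]
ee_rot: [-0.001, 0.763, 0.646, -0.003]
contact_force: [0.1, -1.7, -0.4]
grip_width: 0.0851
finger_force: 0.0
```

Run:
```python
from h import *
st()
d=grab('wrist');save(d,'w6.png');P=d['P']
m=(np.hypot(P[...,0]-.435,P[...,1]-.2455)<.035)&(P[...,2]>.068)&(P[...,2]<.1)
w=P[m];print(len(w),np.percentile(w[:,2],[5,50,99]),cv2.minEnclosingCircle(w[:,:2].astype(np.float32)*1000))
```

```text
t 10.57 pos [0.4326 0.2441 0.1361] yang -9.46 tilt [-0.005 -0.003 -1.   ] j [ 0.51  0.2  -0.45  0.93 -0.    2.25] F [ 0.1 -1.7 -0.4] w 0.0851 g 0.0
3752 [0.07481232 0.08031252 0.08177431] ((434.398681640625, 244.65054321289062), 18.096376419067383)
```

View pics/w6.png

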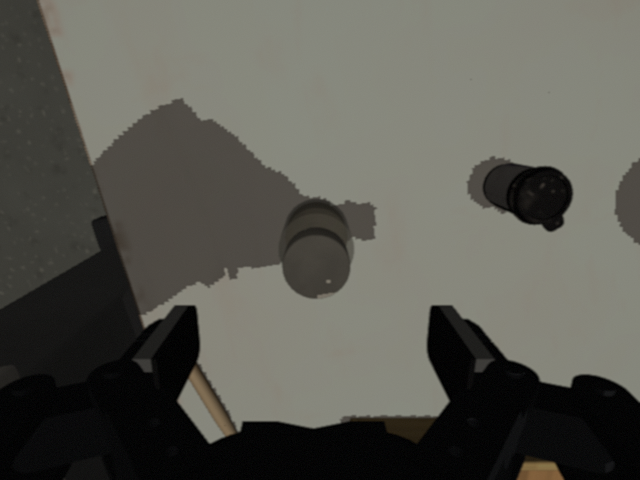

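The spice jar is centred between the open fingers (320,255), and the canister at (540,195) is well clear.

Request:
step_arm:
  series:
    - {"translation": [0, 0, -0.12], "angular": [0, 0, 0], "jaw": 1}
    - {"translation": [0, 0, -0.24], "angular": [0, 0, 0], "jaw": 1}
    - {"translation": [0, 0, -0.34], "angular": [0, 0, 0], "jaw": 1}
    - {"translation": [0, 0, -0.38], "angular": [0, 0, 0], "jaw": 1}
    - {"translation": [0, 0, -0.38], "angular": [0, 0, 0], "jaw": -1}
    - {"translation": [0, 0, -0.38], "angular": [0, 0, 0], "jaw": -1}
    - {"translation": [0, 0, -0.38], "angular": [0, 0, 0], "jaw": -1}
    - {"translation": [0, 0, -0.38], "angular": [0, 0, 0], "jaw": -1}
    - {"translation": [0, 0, -0.38], "angular": [0, 0, 0], "jaw": -1}
    - {"translation": [0, 0, -0.38], "angular": [0, 0, 0], "jaw": -1}
  force: 30

```text
time_s: 11.45
eef_pos: [0.4369, 0.2458, 0.047]
ee_rot: [0.0, 0.763, 0.646, 0.002]
contact_force: [-1.0, -0.5, 5.6]
grip_width: 0.0435
finger_force: 29.9
```

Run:
```python
from h import *
st()
```

```text
t 11.45 pos [0.4369 0.2458 0.047 ] yang -9.54 tilt [ 0.003  0.002 -1.   ] j [ 0.51  0.3  -0.56  0.71  0.    2.25] F [-1.  -0.5  5.6] w 0.0435 g 29.9
```

Request:
step_arm:
  series:
    - {"translation": [0, 0, 0.12], "angular": [0, 0, 0], "jaw": -1}
    - {"translation": [0, 0, 0.27], "angular": [0, 0, 0], "jaw": -1}
    - {"translation": [0, 0, 0.4], "angular": [0, 0, 0], "jaw": -1}
    - {"translation": [0, -0.12, 0.45], "angular": [0, 0, 0], "jaw": -1}
    - {"translation": [0.03, -0.27, 0.45], "angular": [0, 0, 0], "jaw": -1}
    - {"translation": [0.06, -0.42, 0.45], "angular": [0, 0, 0], "jaw": -1}
    - {"translation": [0.09, -0.57, 0.45], "angular": [0, 0, 0], "jaw": -1}
    - {"translation": [0.12, -0.72, 0.45], "angular": [0, 0, 0], "jaw": -1}
    - {"translation": [0.12, -0.87, 0.45], "angular": [0, 0, 0], "jaw": -1}
    - {"translation": [0.12, -1, 0.45], "angular": [0, 0, 0], "jaw": -1}

```text
time_s: 12.28
eef_pos: [0.466, -0.0074, 0.1587]
ee_rot: [0.001, 0.764, 0.646, 0.001]
contact_force: [0.8, -0.1, -1.1]
grip_width: 0.0433
finger_force: 31.7
```

Request:
step_arm:
  series:
    - {"translation": [0, -0.12, 0], "angular": [0, 0, 0], "jaw": -1}
    - {"translation": [0, -0.24, 0], "angular": [0, 0, 0], "jaw": -1}
    - {"translation": [0, -0.324, 0], "angular": [0, 0, 0], "jaw": -1}
    - {"translation": [0, -0.324, 0], "angular": [0, 0, 0], "jaw": -1}
    - {"translation": [0, -0.324, 0], "angular": [0, 0, 0], "jaw": -1}
    - {"translation": [0, -0.324, -0.12], "angular": [0, 0, 0], "jaw": -1}
    - {"translation": [0, -0.324, -0.24], "angular": [0, 0, 0], "jaw": -1}
    - {"translation": [0, -0.324, -0.32], "angular": [0, 0, 0], "jaw": -1}
    - {"translation": [0, -0.324, -0.36], "angular": [0, 0, 0], "jaw": -1}
    - {"translation": [0, -0.324, -0.383], "angular": [0, 0, 0], "jaw": -1}
    - {"translation": [0, -0.324, -0.39], "angular": [0, 0, 0], "jaw": -1}
    - {"translation": [0, -0.324, -0.39], "angular": [0, 0, 0], "jaw": -1}

```text
time_s: 13.28
eef_pos: [0.4651, -0.0853, 0.061]
ee_rot: [-0.0, 0.763, 0.646, 0.0]
contact_force: [0.1, -0.1, -1.1]
grip_width: 0.0434
finger_force: 31.7
```

Run:
```python
from h import *
st()
```

```text
t 13.28 pos [ 0.4651 -0.0853  0.061 ] yang -9.48 tilt [-0.     0.001 -1.   ] j [-0.18  0.24 -0.6   0.73  0.    1.55] F [ 0.1 -0.1 -1.1] w 0.0434 g 31.7
```

Request:
step_arm:
  series:
    - {"translation": [0.006, 0, -0.006], "angular": [0, 0, 0], "jaw": -1}
    - {"translation": [0.006, 0, -0.006], "angular": [0, 0, 0], "jaw": -1}
    - {"translation": [0.006, 0, -0.006], "angular": [0, 0, 0], "jaw": 0.6}
    - {"translation": [0.006, 0, -0.006], "angular": [0, 0, 0], "jaw": 0.6}
    - {"translation": [0.006, 0, -0.006], "angular": [0, 0, 0], "jaw": 0.6}
    - {"translation": [0.006, 0, 0.08], "angular": [0, 0, 0], "jaw": 0.6}
    - {"translation": [0.006, 0, 0.22], "angular": [0, 0, 0], "jaw": 0.6}
    - {"translation": [0.006, 0, 0.36], "angular": [0, 0, 0], "jaw": 1}
    - {"translation": [0.006, 0, 0.5], "angular": [0, 0, 0], "jaw": 1}
    - {"translation": [0.006, 0, 0.6], "angular": [0, 0, 0], "jaw": 1}

```text
time_s: 14.12
eef_pos: [0.4681, -0.0862, 0.2133]
ee_rot: [0.001, 0.763, 0.646, 0.001]
contact_force: [0.3, -0.1, -0.1]
grip_width: 0.0854
finger_force: 0.0
```

Run:
```python
from h import *
st()
d=grab('wrist');save(d,'w7.png');P=d['P']
m=(np.hypot(P[...,0]-.467,P[...,1]+.0855)<.03)&(P[...,2]>.082)&(P[...,2]<.12)
w=P[m];print(len(w),np.percentile(w[:,2],[5,50,99]),cv2.minEnclosingCircle(w[:,:2].astype(np.float32)*1000))
```

```text
t 14.12 pos [ 0.4681 -0.0862  0.2133] yang -9.53 tilt [ 0.004 -0.001 -1.   ] j [-0.18  0.09 -0.39  1.09  0.    1.55] F [ 0.3 -0.1 -0.1] w 0.0854 g 0.0
2212 [0.09027615 0.09430449 0.09596626] ((464.9731750488281, -86.4019546508789), 17.946788787841797)
```

View pics/w7.png

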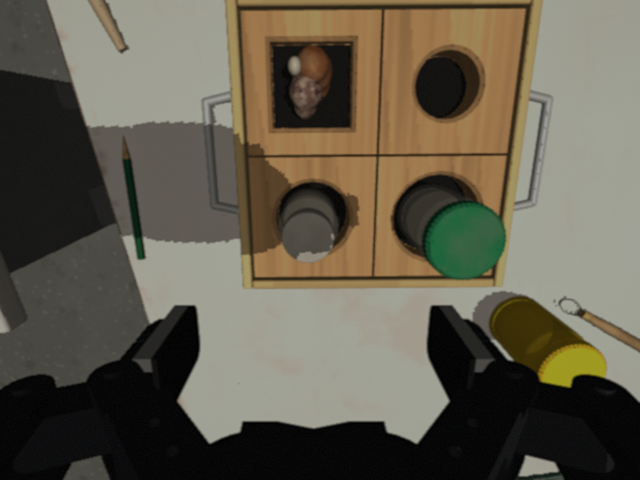

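The caddy shows the spice jar (310,225), green jar (455,230) and whistle (310,80) all seated. Next is the bottle.

Request:
step_arm:
  series:
    - {"translation": [0.01, 0.14, 0], "angular": [0, 0, 0], "jaw": 1}
    - {"translation": [0.03, 0.29, 0], "angular": [0, 0, 0], "jaw": 1}
    - {"translation": [0.04, 0.44, 0], "angular": [0, 0, 0], "jaw": 1}
    - {"translation": [0.05, 0.59, 0], "angular": [0, 0, 0], "jaw": 1}
    - {"translation": [0.07, 0.74, 0], "angular": [0, 0, 0], "jaw": 1}
    - {"translation": [0.08, 0.88, 0], "angular": [0, 0, 0], "jaw": 1}
    - {"translation": [0.088, 0.965, 0], "angular": [0, 0, 0], "jaw": 1}

```text
time_s: 14.75
eef_pos: [0.4892, 0.1586, 0.2099]
ee_rot: [-0.0, 0.763, 0.647, 0.001]
contact_force: [0.6, -0.0, -0.2]
grip_width: 0.0856
finger_force: 0.0
```

Request:
step_arm:
  series:
    - {"translation": [0.01, 0.14, 0], "angular": [0, 0, 0], "jaw": 1}
    - {"translation": [0.03, 0.29, 0], "angular": [0, 0, 0], "jaw": 1}
    - {"translation": [0.04, 0.44, 0], "angular": [0, 0, 0], "jaw": 1}
    - {"translation": [0.05, 0.59, 0], "angular": [0, 0, 0], "jaw": 1}
    - {"translation": [0.07, 0.74, 0], "angular": [0, 0, 0], "jaw": 1}
    - {"translation": [0.08, 0.88, 0], "angular": [0, 0, 0], "jaw": 1}
    - {"translation": [0.088, 0.965, -0.1], "angular": [0, 0, 0], "jaw": 1}
    - {"translation": [0.088, 0.965, -0.2], "angular": [0, 0, 0], "jaw": 1}
    - {"translation": [0.088, 0.965, -0.24], "angular": [0, 0, 0], "jaw": 1}
    - {"translation": [0.088, 0.965, -0.24], "angular": [0, 0, 0], "jaw": 1}

```text
time_s: 15.58
eef_pos: [0.5088, 0.3951, 0.1463]
ee_rot: [-0.0, 0.763, 0.646, -0.003]
contact_force: [-1.2, -0.5, -0.7]
grip_width: 0.0854
finger_force: 0.0
```

Run:
```python
from h import *
st()
d=grab('wrist');save(d,'w8.png');P=d['P']
m=(np.hypot(P[...,0]-.511,P[...,1]-.397)<.03)&(P[...,2]>.07)&(P[...,2]<.12)
w=P[m];print(len(w),np.percentile(w[:,2],[5,50,99]),cv2.minEnclosingCircle(w[:,:2].astype(np.float32)*1000))
m=(np.hypot(P[...,0]-.511,P[...,1]-.397)<.03)&(P[...,2]>.02)&(P[...,2]<.07)
w=P[m];print(len(w),w.min(0),w.max(0),cv2.minEnclosingCircle(w[:,:2].astype(np.float32)*1000))
```

```text
t 15.58 pos [0.5088 0.3951 0.1463] yang -9.51 tilt [-0.005 -0.004 -1.   ] j [ 0.66  0.45 -0.07  1.06 -0.    2.4 ] F [-1.2 -0.5 -0.7] w 0.0854 g 0.0
1971 [0.07104612 0.09746971 0.10015354] ((510.60748291015625, 397.1252136230469), 13.248326301574707)
1487 [0.49427993 0.38318213 0.0200471 ] [0.52718484 0.41303287 0.0699824 ] ((510.6180419921875, 396.7779541015625), 16.646350860595703)
```

View pics/w8.png

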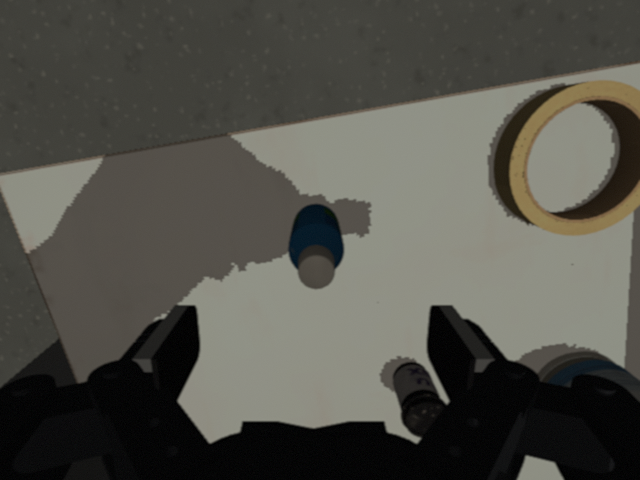

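The bottle is centred between the fingers (316,245), and the canister at (418,395) is clear.

Request:
step_arm:
  series:
    - {"translation": [0, 0, -0.12], "angular": [0, 0, 0], "jaw": 1}
    - {"translation": [0, 0, -0.24], "angular": [0, 0, 0], "jaw": 1}
    - {"translation": [0, 0, -0.36], "angular": [0, 0, 0], "jaw": 1}
    - {"translation": [0, 0, -0.424], "angular": [0, 0, 0], "jaw": 1}
    - {"translation": [0, 0, -0.424], "angular": [0, 0, 0], "jaw": -1}
    - {"translation": [0, 0, -0.424], "angular": [0, 0, 0], "jaw": -1}
    - {"translation": [0, 0, -0.424], "angular": [0, 0, 0], "jaw": -1}
    - {"translation": [0, 0, -0.424], "angular": [0, 0, 0], "jaw": -1}
    - {"translation": [0, 0, -0.424], "angular": [0, 0, 0], "jaw": -1}
    - {"translation": [0, 0, -0.424], "angular": [0, 0, 0], "jaw": -1}
    - {"translation": [0, 0, -0.424], "angular": [0, 0, 0], "jaw": -1}
  force: 30

```text
time_s: 16.55
eef_pos: [0.5121, 0.3972, 0.046]
ee_rot: [0.0, 0.763, 0.646, 0.002]
contact_force: [-0.2, -0.4, 6.6]
grip_width: 0.0322
finger_force: 32.8
```

Run:
```python
from h import *
st()
```

```text
t 16.55 pos [0.5121 0.3972 0.046 ] yang -9.54 tilt [ 0.003  0.002 -1.   ] j [ 0.66  0.53 -0.19  0.85 -0.    2.4 ] F [-0.2 -0.4  6.6] w 0.0322 g 32.8
```

Request:
step_arm:
  series:
    - {"translation": [0, 0, 0.12], "angular": [0, 0, 0], "jaw": -1}
    - {"translation": [0, 0, 0.26], "angular": [0, 0, 0], "jaw": -1}
    - {"translation": [0, 0, 0.4], "angular": [0, 0, 0], "jaw": -1}
    - {"translation": [0.02, -0.1, 0.48], "angular": [0, 0, 0], "jaw": -1}
    - {"translation": [0.04, -0.25, 0.48], "angular": [0, 0, 0], "jaw": -1}
    - {"translation": [0.07, -0.4, 0.48], "angular": [0, 0, 0], "jaw": -1}
    - {"translation": [0.1, -0.55, 0.48], "angular": [0, 0, 0], "jaw": -1}
    - {"translation": [0.12, -0.7, 0.48], "angular": [0, 0, 0], "jaw": -1}
    - {"translation": [0.14, -0.8, 0.48], "angular": [0, 0, 0], "jaw": -1}

```text
time_s: 17.3
eef_pos: [0.5459, 0.1934, 0.1646]
ee_rot: [0.001, 0.764, 0.645, 0.0]
contact_force: [0.2, 0.6, 0.3]
grip_width: 0.0323
finger_force: 32.2
```

Request:
step_arm:
  series:
    - {"translation": [0.03, -0.15, 0], "angular": [0, 0, 0], "jaw": -1}
    - {"translation": [0.06, -0.3, 0], "angular": [0, 0, 0], "jaw": -1}
    - {"translation": [0.09, -0.45, 0], "angular": [0, 0, 0], "jaw": -1}
    - {"translation": [0.12, -0.6, 0], "angular": [0, 0, 0], "jaw": -1}
    - {"translation": [0.14, -0.73, 0], "angular": [0, 0, 0], "jaw": -1}
    - {"translation": [0.142, -0.8, 0], "angular": [0, 0, 0], "jaw": -1}
    - {"translation": [0.142, -0.8, 0], "angular": [0, 0, 0], "jaw": -1}
    - {"translation": [0.142, -0.8, 0], "angular": [0, 0, 0], "jaw": -1}
    - {"translation": [0.142, -0.8, -0.12], "angular": [0, 0, 0], "jaw": -1}
    - {"translation": [0.142, -0.8, -0.22], "angular": [0, 0, 0], "jaw": -1}
    - {"translation": [0.142, -0.8, -0.24], "angular": [0, 0, 0], "jaw": -1}
    - {"translation": [0.142, -0.8, -0.24], "angular": [0, 0, 0], "jaw": -1}

```text
time_s: 18.3
eef_pos: [0.5794, -0.0024, 0.1022]
ee_rot: [-0.001, 0.763, 0.646, -0.001]
contact_force: [0.0, -0.7, 0.1]
grip_width: 0.0321
finger_force: 32.2
```

Run:
```python
from h import *
st()
```

```text
t 18.3 pos [ 0.5794 -0.0024  0.1022] yang -9.45 tilt [-0.004  0.    -1.   ] j [-0.    0.37 -0.3   0.9   0.    1.73] F [ 0.  -0.7  0.1] w 0.0321 g 32.2
```

Request:
step_arm:
  series:
    - {"translation": [0.003, 0, -0.06], "angular": [0, 0, 0], "jaw": -1}
    - {"translation": [0.003, 0, -0.11], "angular": [0, 0, 0], "jaw": -1}
    - {"translation": [0.003, 0, -0.15], "angular": [0, 0, 0], "jaw": -1}
    - {"translation": [0.003, 0, -0.172], "angular": [0, 0, 0], "jaw": -1}
    - {"translation": [0.003, 0, -0.182], "angular": [0, 0, 0], "jaw": -1}
    - {"translation": [0.003, 0, -0.182], "angular": [0, 0, 0], "jaw": -1}
    - {"translation": [0.003, 0, -0.182], "angular": [0, 0, 0], "jaw": -1}

```text
time_s: 18.88
eef_pos: [0.5823, -0.0032, 0.06]
ee_rot: [0.0, 0.763, 0.646, 0.0]
contact_force: [-3.0, 1.1, 6.9]
grip_width: 0.0323
finger_force: 32.8
```

Run:
```python
from h import *
st()
```

```text
t 18.88 pos [ 0.5823 -0.0032  0.06  ] yang -9.51 tilt [ 0.001  0.001 -1.   ] j [-0.01  0.41 -0.34  0.81  0.    1.73] F [-3.   1.1  6.9] w 0.0323 g 32.8
```

On the floor; release, retreat, verify.

Request:
step_arm:
  series:
    - {"translation": [0, 0, 0.003], "angular": [0, 0, 0], "jaw": 0.4}
    - {"translation": [0, 0, 0.003], "angular": [0, 0, 0], "jaw": 0.4}
    - {"translation": [0, 0, 0.003], "angular": [0, 0, 0], "jaw": 0.4}
    - {"translation": [0, 0, 0.003], "angular": [0, 0, 0], "jaw": 0.4}
    - {"translation": [0, 0, 0.1], "angular": [0, 0, 0], "jaw": 0.4}
    - {"translation": [0, 0, 0.24], "angular": [0, 0, 0], "jaw": 0.4}
    - {"translation": [0, 0, 0.38], "angular": [0, 0, 0], "jaw": 0.4}
    - {"translation": [0, 0, 0.52], "angular": [0, 0, 0], "jaw": 1}
    - {"translation": [-0.1, 0, 0.68], "angular": [0, 0, 0], "jaw": 1}
    - {"translation": [-0.2, -0.1, 0.75], "angular": [0, 0, 0], "jaw": 1}
    - {"translation": [-0.3, -0.2, 0.75], "angular": [0, 0, 0], "jaw": 1}
    - {"translation": [-0.3, -0.2, 0.75], "angular": [0, 0, 0], "jaw": 1}

```text
time_s: 19.88
eef_pos: [0.5042, -0.0565, 0.248]
ee_rot: [0.001, 0.764, 0.645, -0.0]
contact_force: [0.1, -0.6, -0.8]
grip_width: 0.0857
finger_force: 0.0
```

Run:
```python
from h import *
st()
d=grab('wrist');save(d,'w9.png');P=d['P']
for k,c,zl in [('bottle',(.582,-.003),(.09,.13)),('spice',(.467,-.0855),(.085,.12)),('jar',(.566,-.102),(.09,.13)),('whistle',(.483,.0134),(.05,.1))]:
    w=P[(np.hypot(P[...,0]-c[0],P[...,1]-c[1])<.04)&(P[...,2]>zl[0])&(P[...,2]<zl[1])]
    if len(w): print(k,len(w),np.percentile(w[:,2],[50,99]).round(4),cv2.minEnclosingCircle(w[:,:2].astype(np.float32)*1000))
P=grab('side')['P']
w=P[(np.hypot(P[...,0]-.57,P[...,1]-.257)<.04)&(P[...,2]>.045)&(P[...,2]<.08)];print('can',w.mean(0))
P=np.load('side0.npz')['P'];w=P[(np.hypot(P[...,0]-.57,P[...,1]-.257)<.04)&(P[...,2]>.045)&(P[...,2]<.08)];print('can0',w.mean(0))
```

```text
t 19.88 pos [ 0.5042 -0.0565  0.248 ] yang -9.69 tilt [ 0.001 -0.002 -1.   ] j [-0.11  0.14 -0.26  1.17 -0.    1.63] F [ 0.1 -0.6 -0.8] w 0.0857 g 0.0
bottle 808 [0.1126 0.1145] ((581.5588989257812, -4.44651460647583), 9.915670394897461)
spice 1617 [0.0943 0.0959] ((464.8069152832031, -86.39656829833984), 18.022380828857422)
jar 3737 [0.1064 0.1081] ((565.960205078125, -103.89542388916016), 27.049354553222656)
whistle 1663 [0.0711 0.0749] ((482.83538818359375, 12.769891738891602), 23.373605728149414)
can [0.56486395 0.25466419 0.05016918]
can0 [0.56498622 0.25417041 0.05037325]
```

View pics/w9.png

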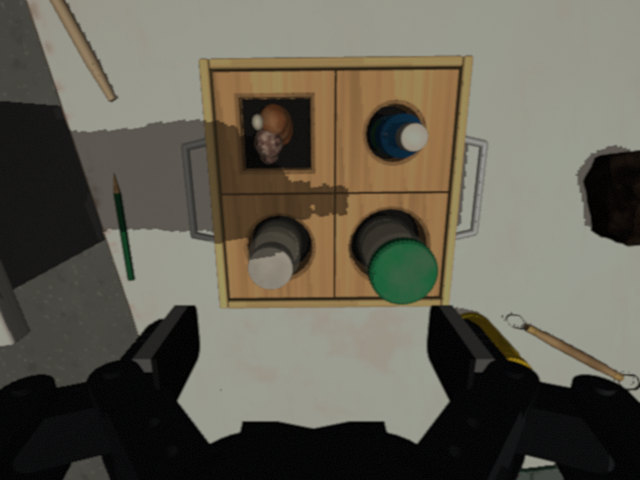

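All four stand seated: bottle (400,132), whistle (272,132), spice (275,252), green jar (400,260). Tops are at floor plus object height, and the canister has not moved.

```bash
python3 -c "
from plant import *
print(sign_off())"
```

```text
the job is handed in; nothing more can be done
None
```

The job is handed in: the bottle, spice jar, green-lidded jar and whistle each stand upright on the floor of their own well, within a few millimetres of its centre; the canister measured unmoved, and the arm kept clear of the blue-lidded jar, which I did not measure again.

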